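# Wedge the length stop against the pattern pile

## Robot

A 6-joint arm with a two-finger parallel gripper is mounted at the origin on the work surface. World frame = base frame: x ahead of the robot, y to its left, z up, the work surface at z = 0. Lengths are in m, angles in rad, forces in N, time in s.
With the tool pointing down it reaches from about 0.35 to 0.775 m from the base axis. Payload 5.5 kg.
Tool frame: the origin (TCP) lies at the very end of the fingers, on their centre line; the grasp point (between the pads) lies 19 mm behind it; z points along the fingers, y is the line along which they close (so a half turn about z gives the same grasp; the last joint's range is limited). The gripper opens to 85 mm and grips with 20 to 120 N. Pads are 22 mm wide; open, the fingers measure 114 mm over their backs; the gripper's body (76 mm by 85 mm) begins 54 mm behind the grasp point. The pads swing forward as they close: fully open they stand 13 mm farther back than shut.
Start: joints at [-1.25, 0.313, 0.046, 1.304, 0, 1.431], TCP at [0.256, -0.515, 0.231] pointing down, gripper open.
Joint ranges: [-2.76, 2.76], [-0.86, 1.69], [-1.03, 1.26], [-2.2, 2.34], [-1.47, 1.5], [-3.14, 3.14]. Speed limits (rad/s): [2.57, 2.57, 3.14, 3.14, 3.14, 3.14].

## Interface

Orientations are given as a unit quaternion [w, x, y, z].
In Python, from workcell import env, cams, ticket, spotter gives the robot as it stands.
- The arm moves only by the tool jog_arm, never from a script. Its argument "increments" is a list that holds one entry, the list of rows, each a list of 7 numbers: the shift along the tool's x, y, z in units of 0.25 m (1.0 is 0.25 m), then the turn, a rotation vector about the tool's x, y, z in units of 180 degrees (1.0 is 180 degrees), then the closure in counts, from 0 (fully open) to 255 (shut). A call has 1 to 20 rows; each row shifts and turns the commanded pose from where the row before left it, along the tool's axes as they then stand; what a row does not reach is not made up. A row lasts 1/10 s, in which the tool goes at most 50 mm and 8.59 degrees, less where a joint would pass 70% of its speed; a pose out of reach is approached as far as the arm can. A call with a number of a shift or a turn outside -1 to 1 is refused whole. A call with a gripper value outside its range is refused whole. The fingers move at their own pace and stop on an object; "force" is the grip in N (left out, the last holds). Time passes only in rows, so rows that do not move let the fingers close. It gives the time, the measured TCP pose, the force, the opening and the grip force at its end, in the units of the state.
- env.get_state(): the state, without advancing time (a new reading comes with each control period).
- cams.read_camera(name): name is "side" or "top" or "wrist"; returns a dict with "pixels" (420x560x3 uint8, red, green, blue), "fx", "fy", "cx", "cy" (pixels), "k1" (the pictures are not rectified: a ray, as slopes to the right and down, at radius r is drawn at 1 + k1 r^2 times it, then the intrinsics apply), "xyz" and "attitude" of the camera in the world; the wrist camera has in their place "mount" (4x4, takes a point from camera to tool coordinates, whose origin is the TCP and whose axes are the flange's). Camera axes: x right, y down, z forward; pixel columns grow to the right and rows downward; lengths in m; the calibration is good to about 2 mm. A picture is of the moment at which its call begins: read the wrist's pose just before it. There is no depth.
- ticket.hand_in(): hands the job in; it is judged then, once.
Trained networks look in the newest picture that a camera, given by its name, has taken for a name from the list of things; names that differ only in an ending like _2 or _b are one class to them, and where a whole thing is asked for, a point or a joint stands for the part that bears it (a point fixed in the world has none). Each returns a list of dicts, best first, with "conf" (0 to 1); they miss things now and then, are a little off and sometimes report something else, mostly with a low value. They report only what shows in the picture. A call takes as long as a camera call.
- spotter.find_in(target, camera): "uv" ([column, row] in pixels, amid what is visible of it).
- spotter.cut_out(target, camera): "region" (420x560 bool, what is visible of it) and "uv" ([column, row] in pixels, amid what is visible of it).
- spotter.landmark_of(target, camera): "uv" ([column, row] in pixels: a listed point, or the origin of a listed thing).
The state is a dict: "clock": time; "joint_pos": joint angles; "qvel": joint speeds; "tau": joint torques, N m; "tcp_pos": TCP position; "orientation": TCP orientation; "wrist_force": force on the tool from outside, world axes, zero at the start; "ft_torque": the same for the moment, N m; "finger_gap": finger opening in m; "grip_force": force on a finger pad.
Only numpy, scipy, OpenCV 4.12 (cv2) and the standard library are available. Lean on these libraries where they do the work, as an engineer would, in place of code of your own. Each camera call takes 0.05 s, during which the arm holds its last target. There are 200 camera calls.

## Task

On the cutting table, slide the length stop that has the wide crosshead up to the pile of pattern boards lying in front of it, so that the crosshead touches the pile or nearly does, and jam its bar fast there by pushing its own thumb wedge along the ramp until it is tight and stays tight when let go. Do not shove the pile out of its place, and leave the wedge of the other, slim stop as it is.

Things in the scene. Friction and masses are not known exactly. Their poses are not given: they have to be found in the camera images.
- stop_bar: Steel bar (255x30x16 mm) of the wide stop, sliding on a fixed board. At its front: a wooden grip block 22x22 mm, 40 mm tall, then the crosshead, 140 wide, 34 high, front face at x = 67 mm. Origin: under the block's middle on the bar's underside, 12 mm above the table; bar top z = 16, block top z = 56. Slides only along +x (to the crosshead), 5 N friction, stays put; needs 30 to 90 mm.
- stop_wedge: Its wooden wedge (80x26x16 mm), right of the bar, with thumb tab 24 (x) x 14 (y) mm. Origin: under the tab on the underside, 12 mm above the table; wedge top z = 16, tab top z = 52. Axes as the bar's. Slides only along (0.985, 0.174, 0) of its frame: freely (2 N) for 38 to 50 mm, then its face (y = 12) meets the bar's side (bar y = -15) and jams; 10 to 20 N tightens it. No springback.
- pile: Pile of pattern boards ahead of the crosshead: 110 deep, 160 wide, 30 mm high, round steel weight on top, about 3 kg, loose on the table. Origin: at table level, middle of the edge facing the crosshead. Axes parallel to the bar's. Gap to the crosshead = this origin's x in the bar's frame less 67 mm.
- slim_wedge: Bystander: the same kind of wedge, on the other length stop standing beside, whose slim bar has a round end, no crosshead and no pile before it. Origin and axes as for the first wedge. Leave alone.

How it is judged:
At the end, for the whole second after the job is handed in: The crosshead of the wide stop stands within 15 mm of the pile's near edge (or touches it), and its own wedge, let go and at rest, still presses on the bar with more than 2 N (x of pile in the frame of stop_bar below 0.082 m and contact force between stop_wedge and stop_bar above 2 N and linear speed of each of stop_bar, stop_wedge below 0.01 m/s).
It fails at once if the pile is shoved more than 15 mm (distance of pile from where it was at the start of the episode above 0.015 m).
It fails at once if the slim stop's wedge is moved more than 10 mm (distance of slim_wedge from where it was at the start of the episode above 0.01 m).
It also fails if it takes over 45 s, if anything falls off the work surface, if the arm or the gripper's body presses on something with over 40 N, if the wrist force passes 120 N, or if a joint passes its speed limit or range.

## Working session

There is one attempt and no reset: what is moved stays moved. The work goes in short steps, Python scripts to look and compute and a tool call to move; the robot and the scene stay as the last step left them, time stands still between calls to the robot, and variables do not carry over. Pictures are saved under pics/ and viewed, at most 10 in all, crops included, and the job is handed in when it is done.

Besides the shell and the picture viewer there is one more tool, called after ">>>" as a command line: name --argument value ..., lists and objects as JSON in quotes. jog_arm: Moves the arm, as the interface text tells. Shifts and turns lie within -1 to 1; 1 stands for 0.25 m of shift or 180 degrees of turn. Its arguments: {"type":"object","properties":{"increments":{"type":"array"},"force":{"type":"number"}},"required":["increments"]}

```bash
mkdir -p pics
cat > h.py <<'E'
import numpy as np, cv2
from scipy.spatial.transform import Rotation as R
from workcell import env, cams, ticket, spotter
def rot(a):
    a=np.array(a,float)
    return a if a.shape==(3,3) else R.from_quat(a,scalar_first=True).as_matrix()
def cam(name):
    s=env.get_state(); c=cams.read_camera(name)
    if 'mount' in c:
        M=np.array(c['mount']); T=rot(s['orientation']); c['R']=T@M[:3,:3]; c['p']=T@M[:3,3]+s['tcp_pos']
    else: c['R']=rot(c['attitude']); c['p']=np.array(c['xyz'])
    return c
def ray(c,uv):
    d=np.array([(uv[0]-c['cx'])/c['fx'],(uv[1]-c['cy'])/c['fy']]); u=d.copy()
    for _ in range(20): u=d/(1+c['k1']*(u@u))
    return c['R']@np.array([u[0],u[1],1])
def onz(c,uv,z):
    r=ray(c,uv); return c['p']+r*(z-c['p'][2])/r[2]
def save(c,f): cv2.imwrite('pics/'+f,c['pixels'][:,:,::-1])
E
python3 - <<'E'
from h import *
np.set_printoptions(precision=4,suppress=True)
s=env.get_state(); print(s['clock'],s['tcp_pos'],s['orientation'])
ims=[]
for n in ['top','side']:
    c=cam(n); ims.append(c['pixels']); save(c,n+'0.png'); print(n,c['p'],c['R'][:,2])
    for t,z in [('stop_bar',.012),('stop_wedge',.012),('pile',0),('slim_wedge',.012)]:
        for d in spotter.landmark_of(t,n)[:3]: print(t,round(d['conf'],2),np.round(d['uv']),onz(c,d['uv'],z))
E
```

```text
0.0 [ 0.2555 -0.5145  0.2304] [-0.0009  0.9736  0.2284 -0.0001]
top [ 0.5657 -0.015   0.7004] [ 0.0367  0.0094 -0.9993]
stop_bar 0.75 [374. 211.] [ 0.6015 -0.1745  0.012 ]
stop_wedge 0.89 [384. 289.] [ 0.4679 -0.1953  0.012 ]
pile 0.31 [383. 284.] [ 0.4743 -0.1961  0.    ]
slim_wedge 0.68 [189. 303.] [0.4336 0.1401 0.012 ]
side [ 0.4526 -0.5825  0.7682] [ 0.1692  0.609  -0.7749]
stop_bar 0.69 [290. 295.] [ 0.5998 -0.1837  0.012 ]
stop_wedge 0.62 [218. 317.] [ 0.4693 -0.1952  0.012 ]
slim_wedge 0.69 [169. 177.] [0.4292 0.1529 0.012 ]
```

View pics/top0.png

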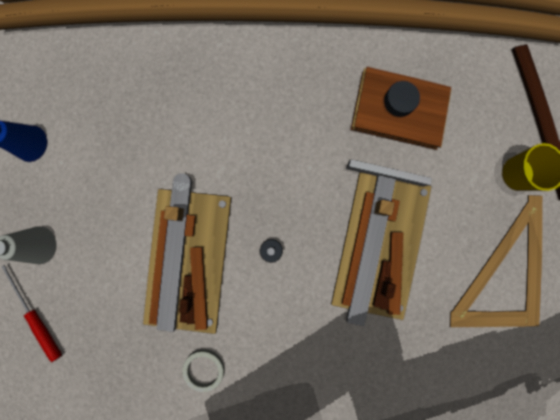

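View pics/side0.png

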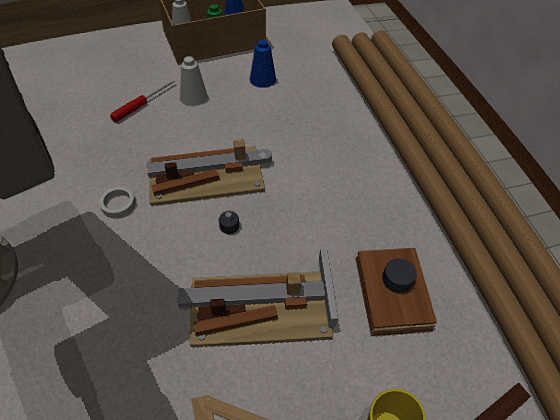

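The top view shows the wide stop on the right: crosshead from (348,164) to (430,184), block at (387,207), thumb tab at (388,287). The pile's near edge runs (354,130)–(440,147). The slim stop, with the round end, is on the left. The side view agrees.

Run:
```python
from h import *
np.set_printoptions(precision=4,suppress=True)
c=cam('top')
def P(uv,z): return onz(c,uv,z)
a,b=P((349,162),.046),P((430,183),.046); d=b-a; print('cross',a,b,np.linalg.norm(d),np.degrees(np.arctan2(d[0],-d[1])))
a,b=P((353,130),.03),P((440,147),.03); d=b-a; print('pile',a,b,np.linalg.norm(d),np.degrees(np.arctan2(d[0],-d[1])))
m=cv2.resize(c['pixels'][60:330,300:460],None,fx=2.2,fy=2.2,interpolation=cv2.INTER_CUBIC);cv2.imwrite('pics/crop.png',m[:,:,::-1])
print('block',P((387,207),.068),'tab',P((388,287),.064))
for t in ['stop_bar','stop_wedge','pile']:
  for k in spotter.cut_out(t,'top')[:1]:
    r=k['region'].astype(np.uint8); q=cv2.boxPoints(cv2.minAreaRect(cv2.findNonZero(r))); print(t,k['conf'],q.round().tolist())
for t,z in [('stop_bar',.012),('stop_wedge',.012),('pile',0)]:
  for k in spotter.landmark_of(t,'top')[:2]: print(t,k['conf'],k['uv'],P(k['uv'],z))
```

```text
cross [ 0.6795 -0.1238  0.046 ] [ 0.6494 -0.2607  0.046 ] 0.14016457697493445 -12.4106290420787
pile [ 0.7375 -0.1325  0.03  ] [ 0.7144 -0.2844  0.03  ] 0.15364835034157048 -8.655702344548843
block [ 0.6057 -0.1825  0.068 ] tab [ 0.4783 -0.1884  0.064 ]
stop_bar 0.62 [[314.0, 314.0], [348.0, 158.0], [432.0, 177.0], [397.0, 333.0]]
stop_wedge 0.62 [[371.0, 306.0], [381.0, 259.0], [400.0, 263.0], [390.0, 310.0]]
pile 0.94 [[349.0, 131.0], [363.0, 65.0], [454.0, 85.0], [440.0, 150.0]]
stop_wedge 0.58 [382.7, 288.0] [ 0.4693 -0.1934  0.012 ]
pile 0.63 [392.1, 144.7] [ 0.7214 -0.2083  0.    ]
```

View pics/crop.png

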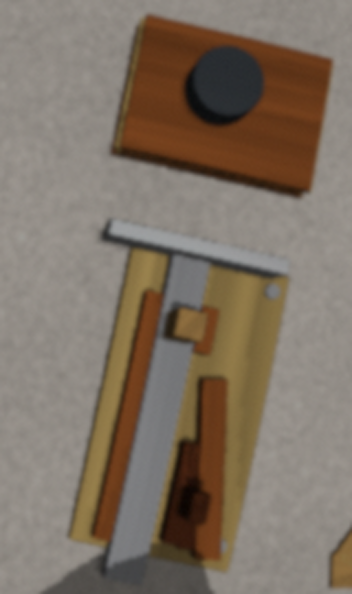

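The crop confirms the layout: crosshead and pile are parallel at about -12.3° yaw, with a gap near 60 mm. I'll go above the block.

>>> jog_arm --increments '[[[0,0,0,0,0,0.043,0],[0,0,0,0,0,0.043,0],[0,0,0,0,0,0.043,0],[0,0,0,0,0,0.043,0],[0,0,0,0,0,0.043,0],[0.0884,-0.1337,0.0267,0,0,0,0],[0.0884,-0.1337,0.0267,0,0,0,0],[0.0884,-0.1337,0.0267,0,0,0,0],[0.0884,-0.1337,0.0267,0,0,0,0],[0.0884,-0.1337,0.0267,0,0,0,0],[0.0884,-0.1337,0.0267,0,0,0,0],[0.0884,-0.1337,0.0267,0,0,0,0],[0.0884,-0.1337,0.0267,0,0,0,0],[0.0884,-0.1337,0.0267,0,0,0,0],[0.0884,-0.1337,0.0267,0,0,0,0],[0.0884,-0.1337,0.0267,0,0,0,0],[0.0884,-0.1337,0.0267,0,0,0,0],[0,0,0,0,0,0,0],[0,0,0,0,0,0,0]]]' --force 40

```text
clock: 2.75
tcp_pos: [0.6004, -0.1787, 0.1507]
orientation: [0.0, 0.994, -0.106, -0.001]
wrist_force: [-0.7, -0.8, -0.1]
finger_gap: 0.0852
grip_force: 0.0
```

Run:
```python
from h import *
np.set_printoptions(precision=4,suppress=True)
s=env.get_state(); print(s['clock'],s['tcp_pos'],s['orientation'],rot(s['orientation'])[:,0])
c=cam('wrist'); save(c,'w1.png'); print(c['p'],c['R'][:,2])
for n in ['wrist','side']:
  if n=='side': c=cam(n)
  for t,z in [('stop_bar',.012),('stop_wedge',.012),('pile',0)]:
    for k in spotter.landmark_of(t,n)[:2]: print(n,t,k['conf'],k['uv'],onz(c,k['uv'],z))
```

```text
2.75 [ 0.6004 -0.1787  0.1507] [ 0.0001  0.9944 -0.106  -0.0005] [ 0.9775 -0.2108 -0.001 ]
[ 0.6696 -0.1934  0.2931] [-0.2706  0.0579 -0.961 ]
wrist stop_bar 0.78 [281.1, 197.3] [ 0.6059 -0.1859  0.012 ]
wrist stop_wedge 0.74 [314.2, 326.3] [ 0.4718 -0.1911  0.012 ]
wrist pile 0.6 [277.4, 42.7] [ 0.7285 -0.2088  0.    ]
side stop_wedge 0.62 [218.6, 313.5] [ 0.4712 -0.1881  0.012 ]
side pile 0.61 [357.4, 295.0] [ 0.7204 -0.2077  0.    ]
```

View pics/w1.png

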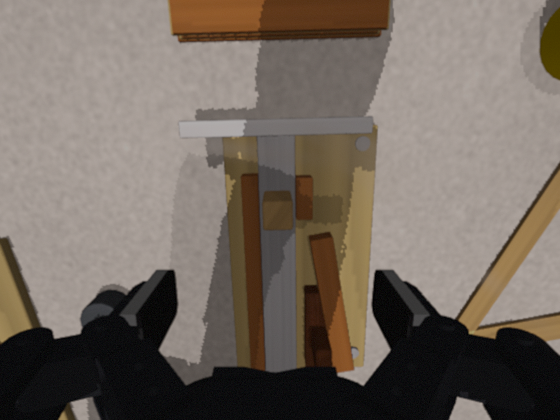

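The wrist view shows the bar vertical, so yaw is good: block back edge near row 229, crosshead front at row 118, pile near edge at row 40.

Run:
```python
from h import *
np.set_printoptions(precision=4,suppress=True)
c=cam('wrist'); s=env.get_state(); T=rot(s['orientation'])
for n,uv,z in [('blk back top',(278,229),.068),('blk back L',(265,229),.068),('blk back R',(291,229),.068),('blk front bot',(277,192),.028),('cross L',(180,122),.046),('cross R',(372,117),.046),('pileL',(181,40),0.002),('pileR',(380,36),.002),('pileTopL',(171,33),.03),('tab',(320,358),.064)]:
    p=onz(c,uv,z); print(n,p,'tool',T.T@(p-s['tcp_pos']))
```

```text
blk back top [ 0.5954 -0.1822  0.068 ] tool [-0.004   0.0027  0.0835]
blk back L [ 0.5974 -0.173   0.068 ] tool [-0.004  -0.0067  0.0835]
blk back R [ 0.5934 -0.1914  0.068 ] tool [-0.004   0.0121  0.0835]
blk front bot [ 0.614  -0.1858  0.028 ] tool [0.0149 0.0023 0.1235]
cross L [ 0.6833 -0.1287  0.046 ] tool [ 0.0704 -0.0683  0.1055]
cross R [ 0.6569 -0.2652  0.046 ] tool [0.0738 0.0706 0.1056]
pileL [ 0.7462 -0.1361  0.002 ] tool [ 0.1334 -0.0746  0.1496]
pileR [ 0.715  -0.2921  0.002 ] tool [0.1363 0.0844 0.1496]
pileTopL [ 0.7447 -0.1361  0.03  ] tool [ 0.1319 -0.0743  0.1216]
tab [ 0.4765 -0.1922  0.064 ] tool [-0.118   0.038   0.0875]
```

>>> jog_arm --increments '[[[0.02,0.01,0.115,0,0,0,0],[0,0,0.115,0,0,0,0],[0,0,0.115,0,0,0,0],[0,0,0.114,0,0,0,0],[0,0,0,0,0,0,255],[0,0,0,0,0,0,255],[0,0,0,0,0,0,255],[0,0,0,0,0,0,255],[0,0,0,0,0,0,255],[0,0,0,0,0,0,255],[0,0,0,0,0,0,255]]]' --force 40

```text
clock: 4.3
tcp_pos: [0.6063, -0.1822, 0.0388]
orientation: [-0.001, 0.994, -0.106, 0.002]
wrist_force: [1.0, 4.7, 6.4]
finger_gap: 0.0217
grip_force: 39.9
```

>>> jog_arm --increments '[[[0.02,0,0,0,0,0,255],[0.02,0,0,0,0,0,255],[0.02,0,0,0,0,0,255],[0.02,0,0,0,0,0,255],[0.02,0,0,0,0,0,255],[0.02,0,0,0,0,0,255],[0.02,0,0,0,0,0,255],[0.02,0,0,0,0,0,255],[0.02,0,0,0,0,0,255],[0.02,0,0,0,0,0,255],[0,0,0,0,0,0,255]]]'

```text
clock: 5.4
tcp_pos: [0.6544, -0.1914, 0.0387]
orientation: [-0.002, 0.994, -0.106, 0.001]
wrist_force: [-2.0, 8.8, 8.2]
finger_gap: 0.022
grip_force: 40.0
```

Run:
```python
from h import *
c=cam('wrist'); t=cam('top')
k=cv2.resize(t['pixels'][60:330,280:460],None,fx=2,fy=2)
m=np.zeros((540,360+560,3),np.uint8); m[:,:360]=k; m[:420,360:]=c['pixels']; m=cv2.resize(m,None,fx=.85,fy=.85); cv2.imwrite('pics/w2.png',m[:,:,::-1])
```

```text
(no output)
```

View pics/w2.png

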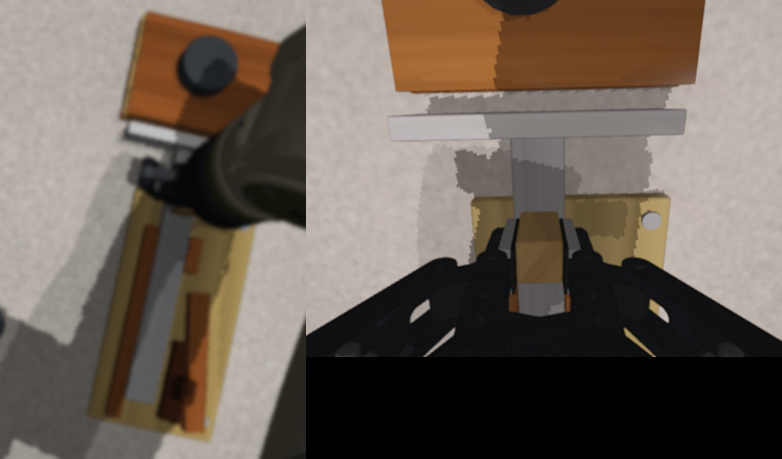

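Run:
```python
from h import *
np.set_printoptions(precision=4,suppress=True)
c=cam('wrist'); s=env.get_state(); T=rot(s['orientation'])
for n,uv,z in [('cross L',(96,138),.046),('cross R',(447,128),.046),('pileL',(108,107),.03),('pileR',(456,98),.03)]:
    p=onz(c,uv,z); print(n,p,'tool',T.T@(p-s['tcp_pos']))
```

```text
cross L [ 0.7322 -0.1348  0.046 ] tool [ 0.0642 -0.0717 -0.0069]
cross R [ 0.7066 -0.2726  0.046 ] tool [ 0.0681  0.0684 -0.0073]
pileL [ 0.7447 -0.1362  0.03  ] tool [ 0.0767 -0.0729  0.0092]
pileR [ 0.7165 -0.2851  0.03  ] tool [0.0804 0.0785 0.0087]
```

The wrist view puts the gap at about 12 mm. I'll advance 10 mm, release, lift and go over behind the thumb tab.

>>> jog_arm --increments '[[[0.01,0,0,0,0,0,255],[0.01,0,0,0,0,0,255],[0.01,0,0,0,0,0,255],[0.01,0,0,0,0,0,255],[0,0,0,0,0,0,255],[0,0,0,0,0,0,120],[0,0,0,0,0,0,120],[0,0,0,0,0,0,120],[0,0,-0.12,0,0,0,120],[0,0,-0.12,0,0,0,120],[0,0,-0.12,0,0,0,120],[-0.148,0.025,0,0,0,0,255],[-0.148,0.025,0,0,0,0,255],[-0.148,0.025,0,0,0,0,255],[-0.148,0.025,0,0,0,0,255],[-0.148,0.025,0,0,0,0,255],[-0.148,0.025,0,0,0,0,255],[0,0,0,0,0,0,255],[0,0,0,0,0,0,255]]]'

```text
clock: 7.45
tcp_pos: [0.4381, -0.1859, 0.1269]
orientation: [0.0, 0.994, -0.108, 0.001]
wrist_force: [0.4, -0.6, 0.3]
finger_gap: 0.0001
grip_force: 0.0
```

Run:
```python
from h import *
np.set_printoptions(precision=4,suppress=True)
s=env.get_state(); print(s['clock'],s['tcp_pos']); T=rot(s['orientation'])
c=cam('wrist'); save(c,'w3.png')
for k in spotter.landmark_of('stop_wedge','wrist')[:2]: p=onz(c,k['uv'],.012); print(k['conf'],k['uv'],p,T.T@(p-s['tcp_pos']))
for k in spotter.cut_out('stop_wedge','wrist')[:1]: print(k['conf'],cv2.boundingRect(k['region'].astype(np.uint8)))
for u in range(260,361,20):
  for v in range(200,341,20):
    p=onz(c,(u,v),.064); print(u,v,(T.T@(p-s['tcp_pos']))[:2]*1000) if u in(260,360) else 0
t=cam('top')
def P(uv,z): return onz(t,uv,z)
cv2.imwrite('pics/t3.png',cv2.resize(t['pixels'][60:330,280:460],None,fx=2.2,fy=2.2,interpolation=cv2.INTER_CUBIC)[:,:,::-1])
```

```text
7.45 [ 0.4381 -0.1859  0.1269]
0.9 [274.0, 168.2] [ 0.4731 -0.1932  0.012 ] [ 0.0357 -0.0004  0.115 ]
0.82 (255, 109, 38, 112)
260 200 [22.3585 -9.3174]
260 220 [ 8.9811 -9.4736]
260 240 [-4.8706 -9.6352]
260 260 [-19.2214  -9.8023]
260 280 [-34.0978  -9.9754]
260 300 [-49.528  -10.1547]
260 320 [-65.5428 -10.3406]
260 340 [-82.1748 -10.5334]
360 200 [22.3605 54.7883]
360 220 [ 8.9822 55.7496]
360 240 [-4.8705 56.7438]
360 260 [-19.2223  57.7726]
360 280 [-34.0997  58.8378]
360 300 [-49.5312  59.9415]
360 320 [-65.5473  61.0856]
360 340 [-82.1806  62.2725]
```

View pics/w3.png

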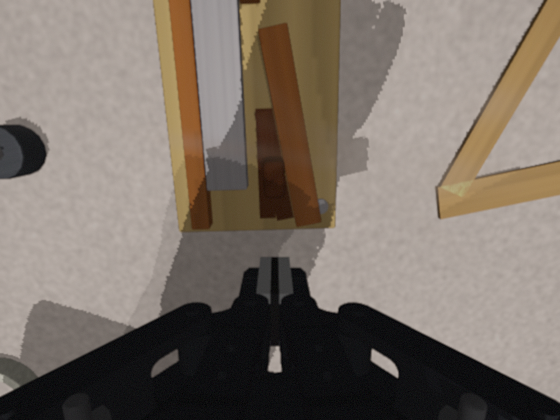

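View pics/t3.png

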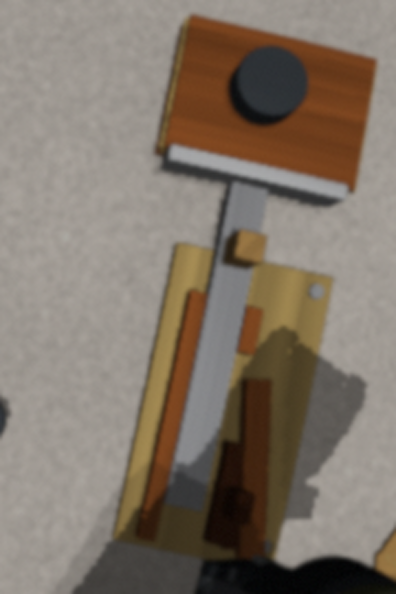

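The crosshead is at the pile and the pile has not visibly moved. The tab lies 36 mm ahead of the tool, on its centre line. I'll descend behind it and push.

>>> jog_arm --increments '[[[0,0,0.12,0,0,0,255],[0,0,0.12,0,0,0,255],[0,0,0.1,0,0,0,255],[0,0,0,0,0,0,255],[0.0197,-0.0035,0,0,0,0,255],[0.0197,-0.0035,0,0,0,0,255],[0.0197,-0.0035,0,0,0,0,255],[0.0197,-0.0035,0,0,0,0,255],[0.0197,-0.0035,0,0,0,0,255],[0.0197,-0.0035,0,0,0,0,255],[0.0197,-0.0035,0,0,0,0,255],[0.0197,-0.0035,0,0,0,0,255],[0.0197,-0.0035,0,0,0,0,255],[0,0,0,0,0,0,255]]]'

```text
clock: 9.05
tcp_pos: [0.4843, -0.1873, 0.0414]
orientation: [0.0, 0.994, -0.107, 0.001]
wrist_force: [0.5, -0.0, 0.3]
finger_gap: -0.0001
grip_force: 0.0
```

>>> jog_arm --increments '[[[0.0118,-0.0021,0,0,0,0,255],[0.0118,-0.0021,0,0,0,0,255]]]'

```text
clock: 9.25
tcp_pos: [0.4892, -0.1873, 0.0413]
orientation: [0.0, 0.994, -0.107, -0.0]
wrist_force: [-2.3, -0.1, 0.2]
finger_gap: 0.0002
grip_force: 0.9
```

>>> jog_arm --increments '[[[0.0118,-0.0021,0,0,0,0,255]]]'

```text
clock: 9.35
tcp_pos: [0.4923, -0.1874, 0.0414]
orientation: [-0.0, 0.994, -0.107, -0.0]
wrist_force: [-2.5, 0.3, 0.5]
finger_gap: -0.0004
grip_force: 0.9
```

>>> jog_arm --increments '[[[0.0079,-0.0014,0,0,0,0,255]]]'

```text
clock: 9.45
tcp_pos: [0.4944, -0.1874, 0.0413]
orientation: [-0.0, 0.994, -0.107, -0.0]
wrist_force: [-1.6, 0.9, 0.5]
finger_gap: 0.0003
grip_force: 0.9
```

Sliding freely; I'll continue in small steps.

>>> jog_arm --increments '[[[0.0079,-0.0014,0,0,0,0,255],[0.0079,-0.0014,0,0,0,0,255]]]'

```text
clock: 9.65
tcp_pos: [0.4983, -0.1875, 0.0414]
orientation: [-0.0, 0.994, -0.107, -0.0]
wrist_force: [-2.1, 1.6, 0.3]
finger_gap: -0.0003
grip_force: 0.9
```

>>> jog_arm --increments '[[[0.0079,-0.0014,0,0,0,0,255]]]'

```text
clock: 9.75
tcp_pos: [0.5, -0.1875, 0.0413]
orientation: [-0.0, 0.994, -0.107, -0.0]
wrist_force: [-4.1, 1.9, 3.4]
finger_gap: -0.0001
grip_force: 2.8
```

>>> jog_arm --increments '[[[0.0079,-0.0014,0,0,0,0,255]]]'

```text
clock: 9.85
tcp_pos: [0.5007, -0.1875, 0.0413]
orientation: [0.0, 0.994, -0.107, -0.002]
wrist_force: [-8.8, 0.6, 6.9]
finger_gap: -0.0002
grip_force: 4.4
```

>>> jog_arm --increments '[[[0.0059,-0.001,0,0,0,0,255]]]'

```text
clock: 9.95
tcp_pos: [0.5015, -0.1876, 0.0413]
orientation: [0.0, 0.994, -0.107, -0.002]
wrist_force: [-10.7, 0.6, 7.2]
finger_gap: 0.0
grip_force: 5.0
```

Jamming now; I'll tighten to about 20 N.

>>> jog_arm --increments '[[[0.0079,-0.0014,0,0,0,0,255],[0,0,0,0,0,0,255]]]'

```text
clock: 10.15
tcp_pos: [0.5026, -0.1875, 0.0413]
orientation: [0.0, 0.994, -0.107, -0.003]
wrist_force: [-10.8, -0.0, 7.5]
finger_gap: 0.0001
grip_force: 5.6
```

>>> jog_arm --increments '[[[0.0079,-0.0014,0,0,0,0,255],[0,0,0,0,0,0,255]]]'

```text
clock: 10.35
tcp_pos: [0.5027, -0.1873, 0.0409]
orientation: [0.0, 0.994, -0.108, -0.005]
wrist_force: [-15.8, 0.7, 10.2]
finger_gap: -0.0001
grip_force: 7.8
```

>>> jog_arm --increments '[[[0.0079,-0.0014,0,0,0,0,255],[0,0,0,0,0,0,255]]]'

```text
clock: 10.55
tcp_pos: [0.503, -0.1873, 0.0409]
orientation: [0.001, 0.994, -0.108, -0.007]
wrist_force: [-20.5, -0.1, 13.3]
finger_gap: 0.0001
grip_force: 10.2
```

>>> jog_arm --increments '[[[-0.02,0.003,0,0,0,0,255],[-0.04,0.006,0,0,0,0,255],[0,0,-0.15,0,0,0,255],[0,0,-0.15,0,0,0,255],[-0.1,0,-0.1,0,0,0,255],[-0.1,0,0,0,0,0,255],[0,0,0,0,0,0,255]]]'

```text
clock: 11.25
tcp_pos: [0.4443, -0.176, 0.1426]
orientation: [0.0, 0.994, -0.107, 0.001]
wrist_force: [0.4, -0.4, 0.0]
finger_gap: 0.0002
grip_force: 0.0
```

Run:
```python
from h import *
np.set_printoptions(precision=4,suppress=True)
t=cam('top'); c=cam('wrist')
for k in spotter.landmark_of('pile','top')[:1]: print(k['conf'],k['uv'])
for k in spotter.cut_out('pile','top')[:1]: print(cv2.boxPoints(cv2.minAreaRect(cv2.findNonZero(k['region'].astype(np.uint8)))).round().tolist())
k=cv2.resize(t['pixels'][60:330,300:460],None,fx=2.2,fy=2.2,interpolation=cv2.INTER_CUBIC)
w=cv2.resize(c['pixels'],(440,330))
m=np.zeros((594,352+440,3),np.uint8); m[:k.shape[0],:352]=k; m[:330,352:]=w; cv2.imwrite('pics/end.png',m[:,:,::-1])
```

```text
0.84 [391.2, 139.7]
[[350.0, 129.0], [362.0, 65.0], [453.0, 81.0], [441.0, 145.0]]
```

View pics/end.png

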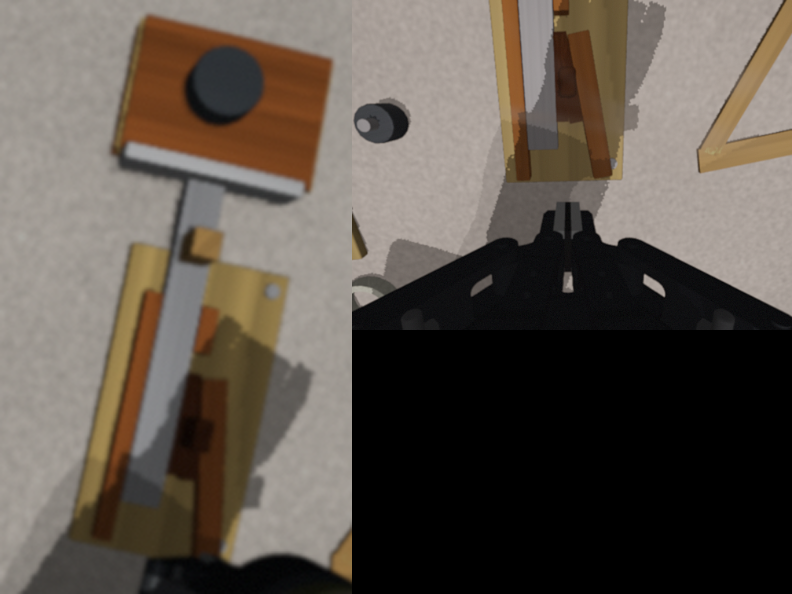

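The crosshead is at the pile, whose corners (145,15) and (332,60) have not moved. The wedge lies wedged against the bar, with its tab at (195,432). I'm handing in.

```bash
python3 -c "
from workcell import ticket; print(ticket.hand_in())"
```

```text
the job is handed in; nothing more can be done
None
```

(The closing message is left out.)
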